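# Close the casting mould and hold it shut

## Robot

A 7-joint arm with a two-finger parallel gripper is mounted at the origin on a cart in front of the work surface, level with it; the furniture and walls round the work are solid. World frame = base frame: x ahead of the robot, y to its left, z up, the work surface at z = 0. Lengths are in m, angles in rad, forces in N, time in s.
With the tool pointing down it reaches from about 0.35 to 0.9 m from the base axis. Payload 7.2 kg.
Tool frame: the origin (TCP) lies between the finger pads; the fingertips stand 25 mm ahead of it and the grasp point (between the pads) lies 6 mm ahead of it; z points along the fingers, y is the direction in which the jaws open and shut (so a half turn about z gives the same grasp; the last joint's range is limited). The gripper opens to 85 mm and grips with 20 to 120 N. Pads are 22 mm wide; open, the fingers measure 114 mm over their backs; the gripper's body (76 mm by 85 mm) begins 54 mm behind the grasp point. The pads swing forward as they close: fully open they stand 13 mm farther back than shut.
Start: joints at [-1.178, 0.411, -0.013, 1.596, 0.006, 1.134, -0.082], TCP at [0.278, 0.56, 0.256] pointing down, gripper open.
Joint ranges: [-2.95, 2.95], [-0.29, 1.99], [-1.47, 1.44], [0.14, 2.54], [-1.03, 4.17], [0.13, 1.85], [-2.86, 2.86]. Speed limits (rad/s): [2.39, 2.39, 3.01, 3.01, 3.14, 3.14, 3.14].

## Interface

Orientations are given as a rotation vector (axis times angle).
In Python, from workcell import robot, snapshot, get_calibration gives the robot as it stands. Calls block until the motion is done:
- robot.move_ptp(position, orientation): joint-space move of the TCP to a pose.
- robot.move_straight(position, ori=None, feed=0.15, threshold=None): straight line of the TCP; ori=None keeps the orientation; feed is the mean speed in m/s. With threshold (N) it stops when the force on the tool has changed by that much, and returns True; else False.
- robot.goto_joints(angles): joint-space move.
- robot.set_gripper(opening): finger opening in m; the grip force is fixed at half the most; returns when the fingers have stopped.
- robot.hold(seconds).
- robot.inverse_kinematics(position, orientation): joint angles nearest the present ones, or None.
- robot.get_state(): the state.
- snapshot(name): name is "scene" or "side" or "wrist"; returns the picture (480x640x3 uint8, blue, green, red); there is no depth.
- get_calibration(name): a dict with "camera_matrix" (3x3 intrinsics, pixels), "k1" (the pictures are not rectified: a ray, as slopes to the right and down, at radius r is drawn at 1 + k1 r^2 times it, then the intrinsics apply), "R" (3x3) and "t" (3): a world point X has camera coordinates R X + t. Camera axes: x right, y down, z forward; pixel columns grow to the right and rows downward; lengths in m; the calibration is good to about 2 mm. A picture is of the moment at which its call begins: read the wrist's pose just before it. get_calibration takes no time and is no camera call; for the wrist camera it gives the pose at the moment of the call.
A pose or a line that the arm cannot do raises robot.PlanningError and nothing moves.
- robot.job_done(): hands the job in, once; it reports no verdict.
The state is a dict: "t": time; "joints": joint angles; "qd": joint speeds; "tau": joint torques, N m; "position": TCP position; "tool_rot": TCP orientation; "contact_force": force on the tool from outside, world axes, zero at the start; "ft_torque": the same for the moment, N m; "finger_gap": finger opening in m.
Only numpy, scipy, OpenCV 4.12 (cv2) and the standard library are available. Lean on these libraries where they do the work, as an engineer would, in place of code of your own. Each camera call takes 0.05 s, during which the arm holds its last target.

## Task

Somebody left the cork sanding block lying in the lower half of the blue casting mould: take it out and lay it in the near red tray, the one to the left of the mould. Then fit the loose upper half (with the wooden grip) onto the two dowels of the lower half, big hole over big dowel so that the yellow marks meet, and press it down against the sprung ejector pad until the two halves are fully closed. Finish while still holding the mould pressed shut (let go and it springs open), and leave the other things on the bench where they are.

Things in the scene. Friction and masses are not known exactly. Their poses are not given: they have to be found in the camera images.
- parting_face (a point): centre of the flat upper face of the lower mould half, a blue block 90 (x) x 150 (y) x 36 high with a flange 110x190x8 at its foot, screwed to the bench; the face is 36 mm above the bench, z up, y towards the big dowel. In its middle a white sprung ejector pad 50 (x) x 58 (y) stands 8 mm proud of the face.
- dowel_big (a point): foot of the big steel dowel, on the parting face 58 mm along +y from its centre. Dowel 14 mm in diameter, 26 mm high: straight for 14 mm, then tapered to 6 mm at its tip.
- dowel_small (a point): foot of the small steel dowel, on the parting face 58 mm along -y from its centre. 10 mm in diameter, 26 mm high: straight for 14 mm, then tapered to 3 mm at its tip.
- ejector_pad (a joint): how far the ejector pad is pressed down, m: 0 when it stands 8 mm proud, 0.008 when flush with the parting face (mould closed). Its spring pushes up with 4 N at 0 and 9 N at 0.008, so the upper half (0.2 to 0.32 kg) alone does not press it in; fully closed, the halves meet face to face and stop.
- top_grip (a point): centre of the wooden grip on the upper mould half: a bar 24 (x) x 70 (y) x 44 high, to be gripped across its 24 mm (x). Under it lies the blue plate 90 (x) x 150 (y) x 26 thick. The point is 22 mm above the plate's top and 48 mm above the plate's underside, z up, y towards the big hole (yellow mark at that end, on the -x side). Seated, its axes match those of parting_face.
- hole_big (a point): centre of the big hole at the underside of the upper half, 16 mm in diameter with chamfer, right through, 58 mm along +y from the plate's centre
- hole_small (a point): centre of the small hole at the underside of the upper half, 12 mm in diameter with chamfer, right through, 58 mm along -y from the plate's centre
- cork_center (a point): centre of the cork sanding block, 36 (x) x 60 (y) x 26 high (light brown), z up; it starts lying on the ejector pad, its underside 8 mm above the parting face, between the dowels. To be gripped across its 36 mm (x).
- red_tray: red plastic tray, fixed, on the near left part of the bench (another one far off at the back is out of reach), inside 288 (x) x 192 (y), walls 48 high, floor 3 mm thick; origin at the centre of its underside, z up. A low divider 29 mm high runs along x at y = -30 mm; the wide compartment is on its +y side (from y = -29 to +96 mm, middle at +34 mm).
- cork_block: the cork sanding block itself; origin at the centre of its underside
- mould_top: the upper mould half itself, blue; origin at the centre of the plate's underside, axes as top_grip. It starts flat on the bench, right way up, turned at most 0.8 rad from the lower half. Seated and closed, its origin lies on parting_face
- mould_base: the lower mould half itself; origin at the centre of its underside, on the bench; axes as parting_face. A yellow mark on its -x side, by the big dowel
- glue_bottle: bystander: white glue bottle with red tip, 50x162x31, lying beyond the work on the right (mm); origin at its underside
- mixing_cup: bystander: clear plastic mixing cup, 70 mm wide and 74 tall, standing beyond the work (mm); origin at its underside
- screwdriver: bystander: screwdriver with blue handle, 213 long, lying beyond the work, in the middle (mm); origin at its underside
There are look-alikes about, which are no part of the job. There is more than one size of the cork_block; the job needs the larger.

How it is judged:
On the way:
1. the cork block lies in the red tray, let go (x of cork_center in the frame of red_tray between -0.145 and 0.145 m and y of cork_center in the frame of red_tray between -0.098 and 0.098 m and z of cork_center in the frame of red_tray below 0.04 m and contact force between cork_block and the fingers below 0.2 N and linear speed of cork_block below 0.03 m/s), for 0.2 s.
At the end, for the whole second after the job is handed in: The cork block lies on the floor of the red tray; both holes of the upper half are within 3 mm of their own dowels' axes and less than 2.5 mm above the parting face; the upper half bears on the lower with more than 5 N, is still, and the robot is holding it (contact force over 2 N) (x of cork_center in the frame of red_tray between -0.145 and 0.145 m and y of cork_center in the frame of red_tray between -0.098 and 0.098 m and z of cork_center in the frame of red_tray below 0.04 m and horizontal distance between hole_big and dowel_big below 0.003 m and z of each of hole_big, hole_small in the frame of parting_face below 0.0025 m and horizontal distance between hole_small and dowel_small below 0.003 m and contact force between mould_top and mould_base above 5 N and contact force between any of the fingers, the arm and mould_top above 2 N and linear speed of mould_top below 0.02 m/s); the arm keeps its last pose, push and grip.
It fails at once if a bystander (glue bottle, mixing cup, screwdriver) is moved more than 3 cm (distance of any of glue_bottle, mixing_cup, screwdriver from where it was at the start of the episode above 0.03 m).
It also fails if it takes over 61 s, if anything falls off the work surface, if the arm or the gripper's body presses on something with over 40 N, if the wrist force passes 120 N, or if a joint passes its speed limit or range.

## Working session

There is one attempt and no reset: what is moved stays moved. The work goes in short steps, each a Python script; the robot and the scene stay as the last script left them, time stands still between calls to the robot, and variables do not carry over. Pictures are saved under pics/ and viewed, and the job is handed in when it is done.

```bash
ls; mkdir -p pics
python3 - <<'E'
from workcell import robot, snapshot, get_calibration
import cv2
for n in ["scene","side","wrist"]:
    c=get_calibration(n); print(n,c)
    cv2.imwrite(f"pics/{n}0.png",snapshot(n))
s=robot.get_state(); print(s)
E
```

```text
pics
scene {'camera_matrix': array([[473.20726505,   0.        , 319.82619369],
       [  0.        , 473.20726505, 240.01432431],
       [  0.        ,   0.        ,   1.        ]]), 'k1': -0.02576840954895107, 'R': array([[ 0.75924469, -0.65078744, -0.0048179 ],
       [-0.28965686, -0.3312819 , -0.8979706 ],
       [ 0.5827919 ,  0.68317495, -0.44002907]]), 't': array([-0.4042609 ,  0.22840076,  0.70359117])}
side {'camera_matrix': array([[488.7603843 ,   0.        , 317.60716523],
       [  0.        , 488.7603843 , 246.35457631],
       [  0.        ,   0.        ,   1.        ]]), 'k1': -0.08860899586125708, 'R': array([[-0.95394044, -0.299774  ,  0.01154095],
       [-0.11761643,  0.33833456, -0.93364667],
       [ 0.2759783 , -0.89200071, -0.35800936]]), 't': array([0.49873423, 0.1281959 , 1.07880854])}
wrist {'camera_matrix': array([[372.34872137,   0.        , 325.88823159],
       [  0.        , 372.34872137, 237.62510849],
       [  0.        ,   0.        ,   1.        ]]), 'k1': -0.054281085641580955, 'R': array([[ 0.44508512,  0.89548754, -0.0011381 ],
       [ 0.86471268, -0.42945804,  0.26045687],
       [ 0.23274711, -0.1169096 , -0.96548481]]), 't': array([-0.6245202 , -0.03321899,  0.37661823])}
{'t': 0.15, 'joints': array([-1.178197  ,  0.41173417, -0.01272331,  1.59683115,  0.00557938,
        1.1342971 , -0.08221564]), 'qd': array([ 5.15656296e-04, -2.68532786e-03,  7.48221148e-06, -2.07618966e-03,
        2.42478965e-04, -1.26628447e-03,  9.73382798e-04]), 'tau': array([ 2.07194316e-03, -6.01033902e+01,  6.83003403e-01, -2.99645412e+01,
        1.38559774e-02,  7.85935350e-03, -1.22852001e-05]), 'position': array([0.27777912, 0.55949757, 0.2556434 ]), 'tool_rot': array([-7.17369973e-01, -3.05836520e+00,  1.90809895e-03]), 'contact_force': array([-0.57471955,  0.09156949, -0.56331362]), 'ft_torque': array([-0.00380716,  0.02193812, -0.01550514]), 'finger_gap': 0.08560726338275751}
```

View pics/scene0.png

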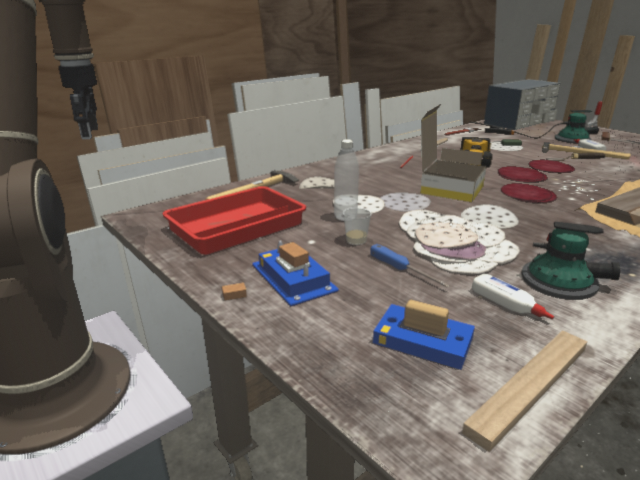

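View pics/side0.png

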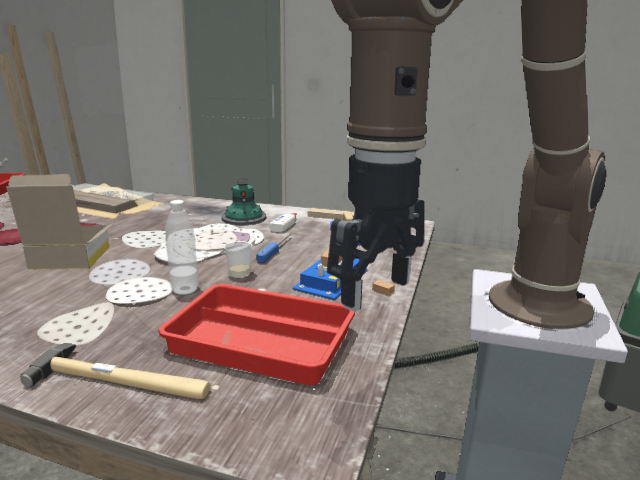

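View pics/wrist0.png

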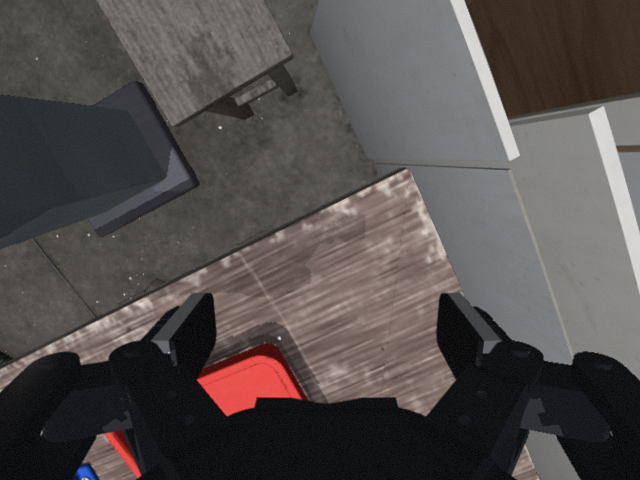

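Scene view: lower half with the cork around px (293,262), upper half around (425,335), near tray (235,217), small decoy cork (233,291).

```bash
cat > h.py <<'E'
import numpy as np, cv2
from scipy.spatial.transform import Rotation as Rn
def ray(c,uv):
    K=c["camera_matrix"]; d=np.array([(uv[0]-K[0,2])/K[0,0],(uv[1]-K[1,2])/K[1,1]])
    s=d.copy()
    for _ in range(20): s=d/(1+c["k1"]*(s@s))
    return -c["R"].T@c["t"], c["R"].T@np.array([s[0],s[1],1])
def onz(c,uv,z):
    o,d=ray(c,uv); return o+d*(z-o[2])/d[2]
def proj(c,X):
    K=c["camera_matrix"]; X=np.atleast_2d(X); p=X@c["R"].T+c["t"]; s=p[:,:2]/p[:,2:]
    s=s*(1+c["k1"]*(s**2).sum(1,keepdims=True)); return s*[K[0,0],K[1,1]]+[K[0,2],K[1,2]]
def down(yaw): # tool z down, tool y axis along world angle yaw
    y=np.array([np.cos(yaw),np.sin(yaw),0]); z=np.array([0,0,-1.]); x=np.cross(y,z)
    return Rn.from_matrix(np.c_[x,y,z]).as_rotvec()
E
python3 - <<'E'
from h import *
from workcell import robot, snapshot, get_calibration
s=robot.get_state(); Rt=Rn.from_rotvec(s["tool_rot"]).as_matrix(); print(Rt.round(3))
c=get_calibration("wrist"); o=-c["R"].T@c["t"]; print("cam in tool",(Rt.T@(o-s["position"])).round(4)); print((c["R"]@Rt).round(3))
c=get_calibration("scene")
for n,uv,z in [("base",(293,268),.044),("cork",(294,248),.07),("top plate",(424,335),.026),("tray",(235,217),.02),("glue",(510,295),.015),("screwd",(405,265),.01),("cup",(356,244),0),("bottle",(345,215),0),("smallcork",(233,295),0)]: print(n,onz(c,uv,z).round(3))
im=cv2.imread("pics/scene0.png")
a=cv2.resize(im[225:315,215:345],None,fx=6,fy=6,interpolation=2); cv2.imwrite("pics/zb.png",a)
a=cv2.resize(im[290:375,365:485],None,fx=6,fy=6,interpolation=2); cv2.imwrite("pics/zt.png",a)
E
```

```text
[[-0.896  0.445 -0.   ]
 [ 0.445  0.896 -0.001]
 [-0.    -0.001 -1.   ]]
cam in tool [ 0.0657  0.0002 -0.116 ]
[[-0.     1.    -0.   ]
 [-0.966 -0.001 -0.26 ]
 [-0.26   0.     0.966]]
base [ 0.46  -0.002  0.044]
cork [0.485 0.026 0.07 ]
top plate [ 0.505 -0.298  0.026]
tray [0.537 0.349 0.02 ]
glue [ 0.742 -0.321  0.015]
screwd [ 0.688 -0.104  0.01 ]
cup [0.694 0.054 0.   ]
bottle [0.797 0.201 0.   ]
smallcork [0.349 0.053 0.   ]
```

View pics/zb.png

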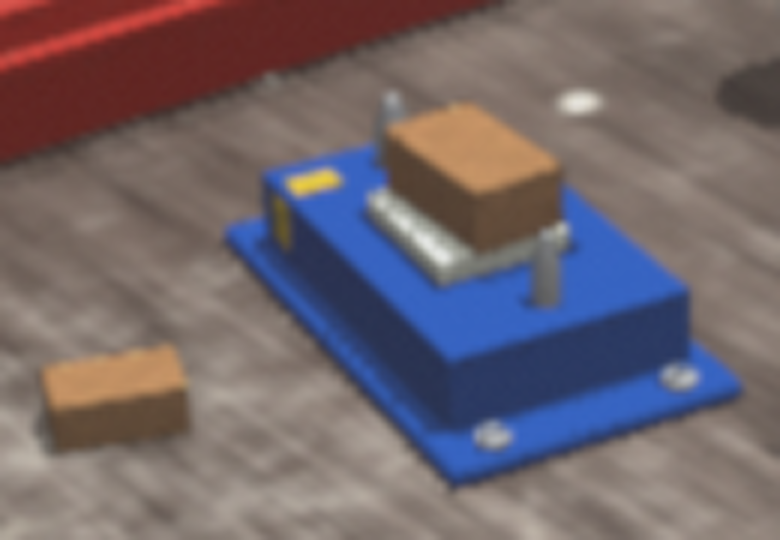

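View pics/zt.png

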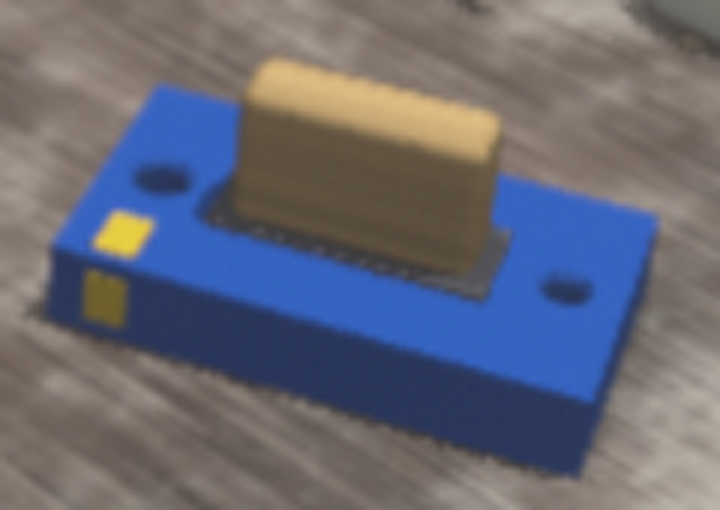

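Run:
```python
from h import *
from workcell import robot, snapshot, get_calibration
c=get_calibration("scene")
B=[onz(c,(215+u/6,225+v/6),.036)[:2] for u,v in [(262,172),(450,360),(690,290)]]
T=[onz(c,(365+u/6,290+v/6),.026)[:2] for u,v in [(50,248),(597,402),(657,215),(160,85)]]
for P in (B,T):
    P=np.array(P); d=P[0]-P[1]; print(P.round(4).tolist(),np.linalg.norm(d),np.linalg.norm(P[2]-P[1]),"yaw y-axis",np.arctan2(d[1],d[0]), "centre",((P[0]+P[2])/2).round(4))
s=robot.get_state()
base=np.array([(B[0]+B[2])/2]).ravel()
yb=np.arctan2(*(B[0]-B[1])[::-1])
# tool y along base x => camera 'right' axis = tool y.
for yaw in (yb-np.pi/2, yb+np.pi/2):
    o=down(yaw); x=Rn.from_rotvec(o).as_matrix()[:,0]
    p=np.r_[base-0.066*x[:2],0.22]
    q=robot.inverse_kinematics(p,o); print(yaw,x,p,q)
```

```text
[[0.451, 0.1083], [0.4237, -0.0392], [0.5112, -0.0564]] 0.14997780417021578 0.08915155780537086 yaw y-axis 1.3876643366535455 centre [0.4811 0.0259]
[[0.4488, -0.2357], [0.5081, -0.3742], [0.5898, -0.3388], [0.5331, -0.2015]] 0.15062995861904954 0.0891091329429488 yaw y-axis 1.975563084111791 centre [ 0.5193 -0.2872]
-0.18313199014135106 [ 1.82110079e-01  9.83278149e-01 -7.83146988e-17] [ 0.46905874 -0.03896199  0.22      ] [-0.57129964  0.20283849  0.64033368  2.03408096 -0.1485865   0.94931366
 -0.03705642]
2.958460663448442 [-1.82110079e-01 -9.83278149e-01 -2.47265273e-16] [0.49309727 0.09083072 0.22      ] [-0.26530956  0.23994542 -0.01585661  1.93432209  0.00457641  0.96735906
  2.67515168]
```

Run:
```python
from h import *
from workcell import robot, snapshot, get_calibration
yaw=-0.183;o=down(yaw); x=Rn.from_rotvec(o).as_matrix()[:,0]
robot.move_ptp(np.r_[np.array([.4811,.0259])-0.066*x[:2],0.22],o)
c=get_calibration("wrist"); im=snapshot("wrist"); cv2.imwrite("pics/w1.png",im); np.save("w1.npy",c,allow_pickle=True)
im=snapshot("scene"); cv2.imwrite("pics/zs1.png",cv2.resize(im[175:260,150:320],None,fx=4.5,fy=4.5,interpolation=2))
im=snapshot("side"); cv2.imwrite("pics/side1.png",im); cv2.imwrite("pics/zside1.png",cv2.resize(im[265:400,140:370],None,fx=3.4,fy=3.4,interpolation=2))
print(robot.get_state()["t"])
```

```text
2.55
```

View pics/w1.png

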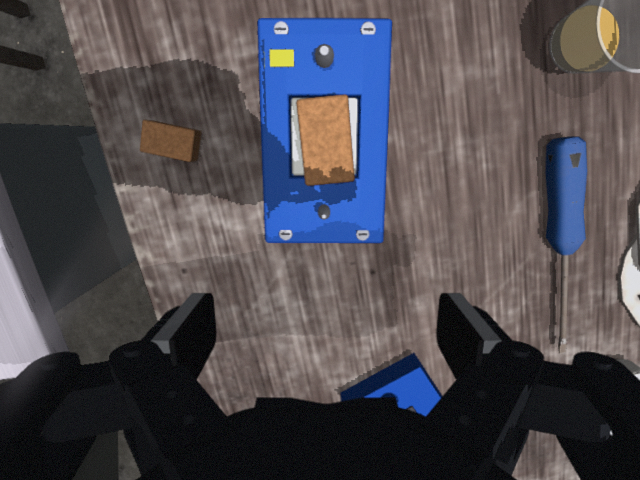

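View pics/zside1.png

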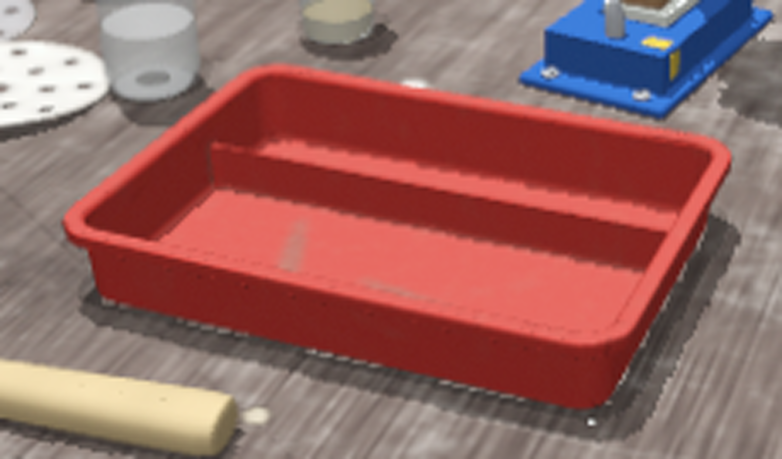

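View pics/zs1.png

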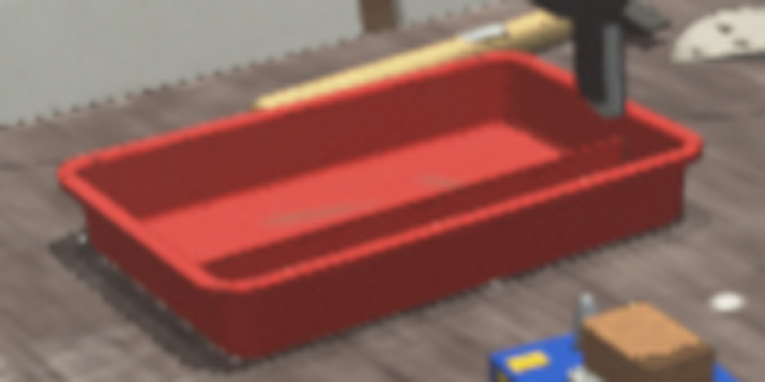

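Run:
```python
from h import *
from workcell import get_calibration
im=cv2.imread("pics/w1.png")
cv2.imwrite("pics/zw1a.png",cv2.resize(im[10:135,240:410],None,fx=4.7,fy=4.7,interpolation=2))
cv2.imwrite("pics/zw1b.png",cv2.resize(im[130:250,240:410],None,fx=4.7,fy=4.7,interpolation=2))
c=get_calibration("side")
P=np.array([onz(c,(140+u/3.4,265+v/3.4),.048)[:2] for u,v in [(65,228),(625,350),(730,155),(255,65)]]);print(P.round(3),P.mean(0))
```

```text
[[0.68  0.44 ]
 [0.372 0.448]
 [0.37  0.249]
 [0.682 0.23 ]] [0.52613098 0.34175779]
```

View pics/zw1a.png

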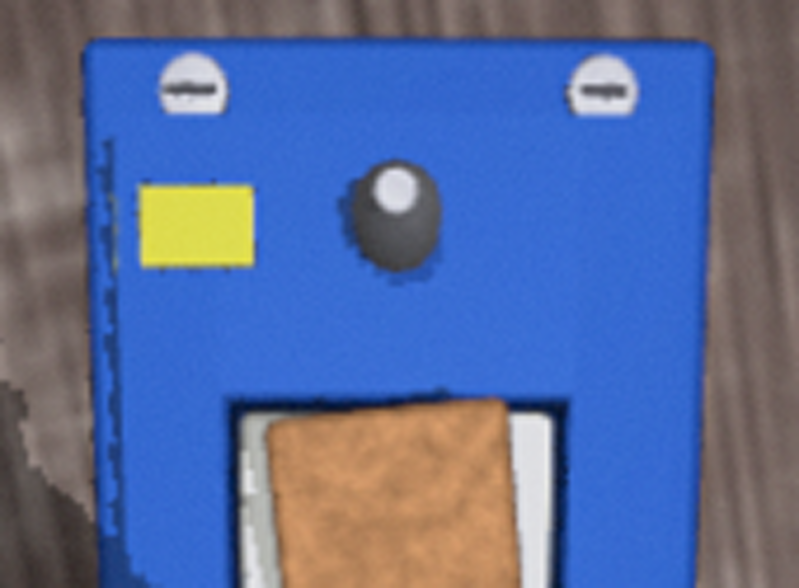

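View pics/zw1b.png

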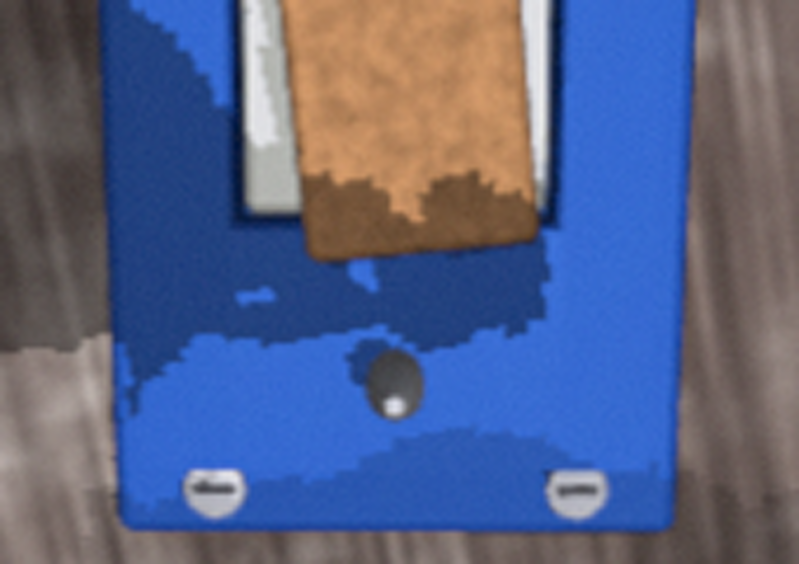

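Run:
```python
from h import *
from scipy.optimize import least_squares
c=np.load("w1.npy",allow_pickle=True).item()
a=lambda u,v:(240+u/4.7,10+v/4.7); b=lambda u,v:(240+u/4.7,130+v/4.7)
def fit(M,uv,g):
    M=np.array(M,float);uv=np.array(uv)
    def W(p):
        cs,sn=np.cos(p[2]),np.sin(p[2]); return np.c_[p[0]+cs*M[:,0]-sn*M[:,1],p[1]+sn*M[:,0]+cs*M[:,1],M[:,2]]
    r=least_squares(lambda p:(proj(c,W(p))-uv).ravel(),g); return r.x,r.fun.reshape(-1,2).round(1).tolist()
print(fit([(0,.058,.062),(0,-.058,.062)],[a(396,190),b(394,406)],[.48,.03,-.18]))
print(fit([(-.055,.095,.008),(.055,.095,.008),(-.055,-.095,.008),(.055,-.095,.008)],[a(82,40),a(713,42),b(120,530),b(674,530)],[.48,.03,-.18]))
print(fit([(-.018,.030,.070),(.018,.030,.070),(-.018,-.030,.070),(.018,-.030,.070)],[a(267,420),a(507,400),b(310,262),b(540,237)],[.48,.03,-.18]))
```

```text
(array([ 0.48017054,  0.02754634, -0.18494503]), [[0.0, -0.5], [-0.0, 0.6]])
(array([ 0.48028496,  0.02704312, -0.18265021]), [[-1.4, -1.5], [1.5, -1.7], [-1.0, 2.0], [0.9, 2.2]])
(array([ 0.48137077,  0.02458095, -0.08564619]), [[-1.0, -0.6], [0.9, -1.6], [-0.6, 1.0], [0.7, 1.5]])
```

Run:
```python
from h import *
from workcell import robot, snapshot, get_calibration
o=down(-.086); p=np.array([.4814,.0246])
robot.move_ptp(np.r_[p,.15],o)
print(robot.move_straight(np.r_[p,.072],feed=.08,threshold=15))
robot.set_gripper(.02); s=robot.get_state(); print(s["finger_gap"],s["position"])
robot.move_straight(np.r_[p,.19],feed=.2)
s=robot.get_state(); print(s["finger_gap"],s["contact_force"],s["t"])
ot=down(-.04); q=np.array([.50,.376])
robot.move_ptp(np.r_[q,.19],ot)
print(robot.get_state()["t"],robot.get_state()["position"])
cv2.imwrite("pics/side2.png",snapshot("side"))
cv2.imwrite("pics/wrist2.png",snapshot("wrist"))
```

```text
False
0.03467877023763183 [0.48149362 0.02465585 0.07219093]
0.034343991973990975 [-0.54410818  0.33598936 -1.06575241] 5.4
6.725 [0.50097005 0.3737171  0.18997724]
```

View pics/side2.png

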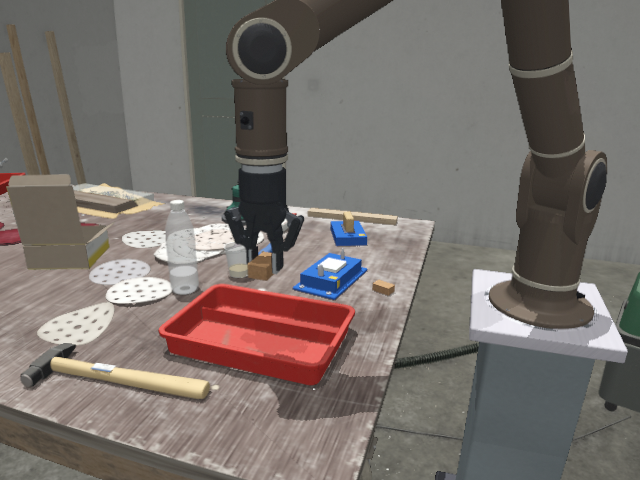

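View pics/wrist2.png

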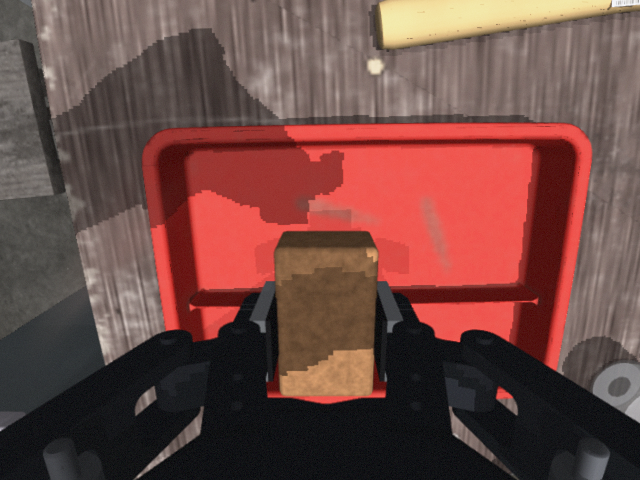

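Cork held squarely, tray below; divider at row ~298, far wall floor edge at row ~145.

Run:
```python
from h import *
from workcell import robot, snapshot, get_calibration
c=get_calibration("wrist")
for uv,z in [((190,292),.029),((537,292),.029),((190,150),.003),((530,145),.003),((146,140),.048),((588,138),.048)]: print(uv,onz(c,uv,z).round(4))
```

```text
(190, 292) [0.389  0.3243 0.029 ]
(537, 292) [0.6718 0.3113 0.029 ]
(190, 150) [0.3951 0.4354 0.003 ]
(530, 145) [0.6685 0.4281 0.003 ]
(146, 140) [0.3816 0.4444 0.048 ]
(588, 138) [0.6854 0.4335 0.048 ]
```

Run:
```python
from h import *
from workcell import robot, snapshot, get_calibration
q=np.array([.51,.375])
print(robot.move_straight(np.r_[q,.05],feed=.2))
print(robot.move_straight(np.r_[q,.0305],feed=.04,threshold=4)); print(robot.get_state()["position"])
robot.set_gripper(.085); print(robot.get_state()["finger_gap"])
robot.move_straight(np.r_[q,.2],feed=.25); robot.hold(.1)
c=get_calibration("wrist"); cv2.imwrite("pics/wrist3.png",snapshot("wrist"))
# view of top
y=np.array([1.9756]); tc=np.array([.5193,-.2872]); yaw=1.9756-np.pi/2
o=down(yaw); x=Rn.from_rotvec(o).as_matrix()[:,0]
robot.move_ptp(np.r_[tc-.066*x[:2],.22],o); robot.hold(.1)
c=get_calibration("wrist"); im=snapshot("wrist"); cv2.imwrite("pics/w4.png",im); np.save("w4.npy",c,allow_pickle=True)
cv2.imwrite("pics/zw4.png",cv2.resize(im[0:290,180:480],None,fx=2,fy=2,interpolation=2))
cv2.imwrite("pics/scene4.png",snapshot("scene"));cv2.imwrite("pics/side4.png",snapshot("side"))
s=robot.get_state(); print(s["t"],s["joints"])
```

```text
False
True
[0.50972105 0.37510606 0.03132461]
0.08474896223353336
12.5 [-0.01011038  0.56850534  0.7551878   1.61798715 -0.42140943  1.12484846
  1.25710365]
```

View pics/wrist3.png

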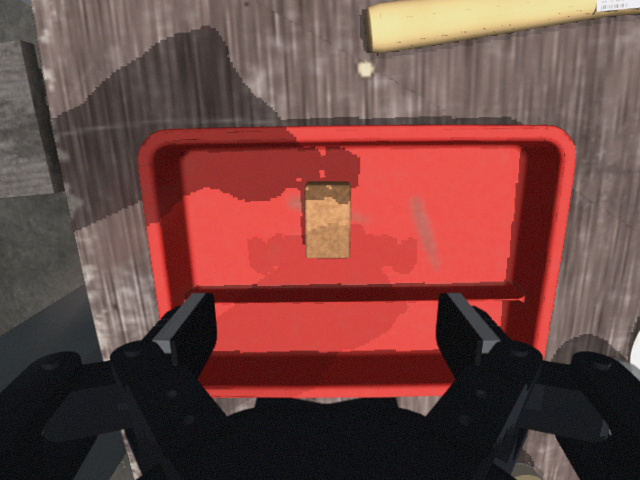

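View pics/zw4.png

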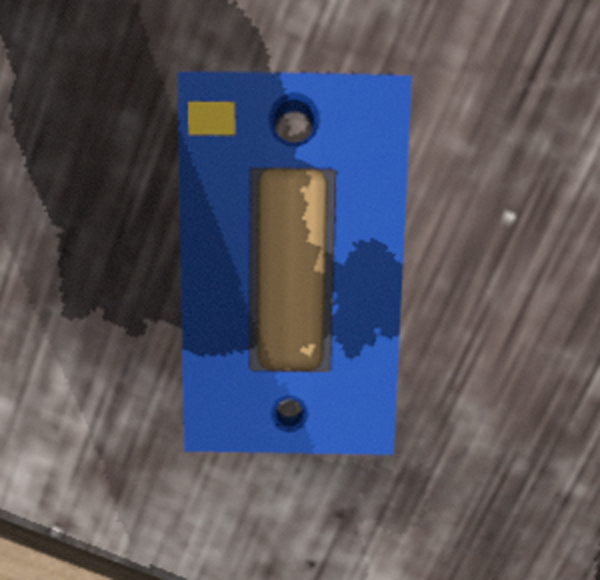

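Cork lies flat in the wide compartment (328,222). Upper half at zoom: holes (294,120) big and (290,412) small, yellow mark top left.

Run:
```python
from h import *
from scipy.optimize import least_squares
c=np.load("w4.npy",allow_pickle=True).item()
a=lambda L:[(180+u/2,v/2) for u,v in L]
def fit(M,uv,g):
    M=np.array(M,float);uv=np.array(uv)
    def W(p):
        cs,sn=np.cos(p[2]),np.sin(p[2]); return np.c_[p[0]+cs*M[:,0]-sn*M[:,1],p[1]+sn*M[:,0]+cs*M[:,1],M[:,2]]
    r=least_squares(lambda p:(proj(c,W(p))-uv).ravel(),g); return r.x.round(4),r.fun.reshape(-1,2).round(1).tolist()
q=lambda x,y,z:[(-x,y,z),(x,y,z),(-x,-y,z),(x,-y,z)]
g=[.52,-.287,.405]
print(fit([(0,.058,.026),(0,-.058,.026)],a([(294,120),(290,412)]),g))
print(fit(q(.045,.075,.026),a([(179,72),(411,76),(185,452),(394,454)]),g))
print(fit(q(.012,.035,.070),a([(260,169),(325,169),(260,370),(323,370)]),g))
```

```text
(array([ 0.5197, -0.2851,  0.3917]), [[0.0, -0.9], [-0.0, 1.0]])
(array([ 0.52  , -0.2855,  0.3913]), [[-0.9, -0.5], [0.8, -0.6], [-0.3, 0.5], [0.3, 0.9]])
(array([ 0.5198, -0.2854,  0.4012]), [[-1.6, -1.7], [1.6, -1.5], [-1.0, 1.8], [1.1, 1.9]])
```

Run:
```python
from h import *
from workcell import robot, snapshot, get_calibration
o=down(.3915); p=np.array([.5199,-.2854])
robot.move_ptp(np.r_[p,.15],o)
print(robot.move_straight(np.r_[p,.059],feed=.08,threshold=15))
robot.set_gripper(.005); s=robot.get_state(); print(s["finger_gap"],s["position"],s["contact_force"])
robot.move_straight(np.r_[p,.20],feed=.15)
s=robot.get_state(); print(s["finger_gap"],s["contact_force"],s["t"])
ob=down(-.184); b=np.array([.4802,.0273])
robot.move_ptp(np.r_[b,.20],ob); robot.hold(.3)
s=robot.get_state();print(s["t"],s["position"],Rn.from_rotvec(s["tool_rot"]).as_matrix().round(4),s["contact_force"],s["ft_torque"])
c=get_calibration("wrist"); im=snapshot("wrist"); cv2.imwrite("pics/w5.png",im); np.save("w5.npy",c,allow_pickle=True)
cv2.imwrite("pics/scene5.png",snapshot("scene"));cv2.imwrite("pics/side5.png",snapshot("side"))
```

```text
False
0.023693838755618996 [ 0.5200229  -0.28554213  0.05923612] [-0.55801809  0.4499508   3.13243508]
0.02350602556995042 [ 1.23326546  0.61031279 -2.68615916] 15.9333
17.4333 [0.48038281 0.02646737 0.20002775] [[ 1.843e-01  9.829e-01  2.000e-04]
 [ 9.829e-01 -1.843e-01 -2.000e-04]
 [-2.000e-04  2.000e-04 -1.000e+00]] [-0.025267   -1.10187736 -1.67888832] [0.01676865 0.04080662 0.00983547]
```

View pics/w5.png

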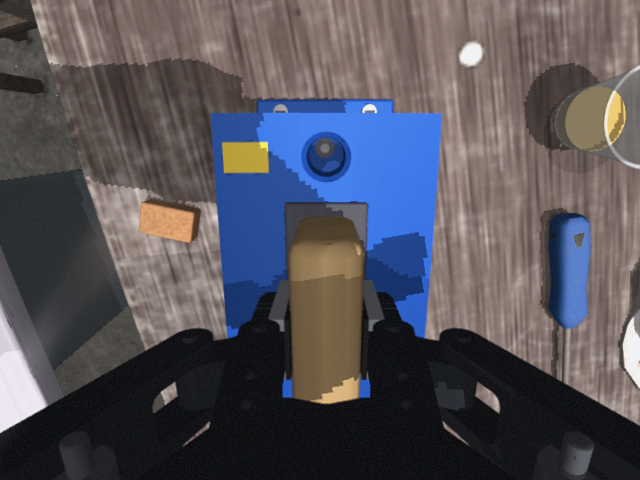

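View pics/scene5.png

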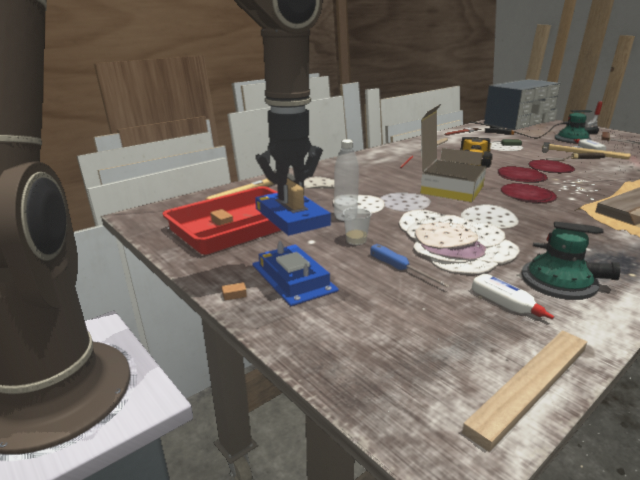

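View pics/side5.png

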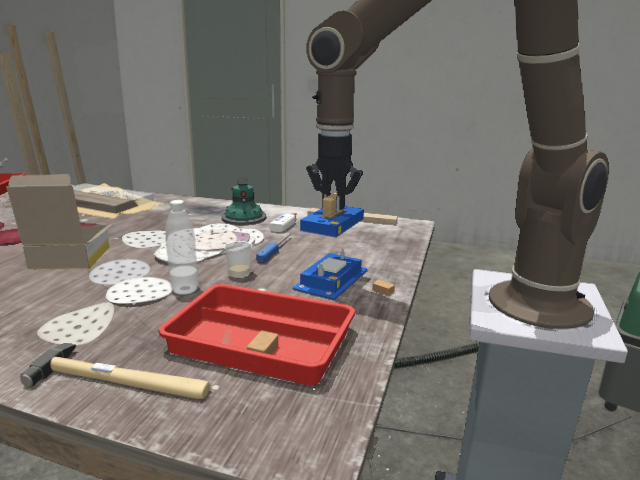

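Run:
```python
from h import *
im=cv2.imread("pics/w5.png"); cv2.imwrite("pics/zw5.png",cv2.resize(im[90:210,240:410],None,fx=4.7,fy=4.7,interpolation=2))
c=np.load("w5.npy",allow_pickle=True).item()
b=np.array([.4802,.0273]);th=-.184
Q=np.array([[np.cos(th),-np.sin(th)],[np.sin(th),np.cos(th)]])
z=.2-.0592
for n,X in {"hole top":(0,.058,z+.026),"hole bottom":(0,.058,z),"TL":(-.045,.075,z+.026),"TR":(.045,.075,z+.026),"tip":(0,.058,.062)}.items():
    t=b if n=="tip" else np.array([.4804,.0265])
    w=np.r_[t+Q@np.array(X[:2]),X[2]]; print(n,proj(c,w).round(1))
```

```text
hole top [[325.7 158.3]]
hole bottom [[325.7 155.3]]
TL [[208.7 114.2]]
TR [[442.4 113.7]]
tip [[325.1 148.8]]
```

View pics/zw5.png

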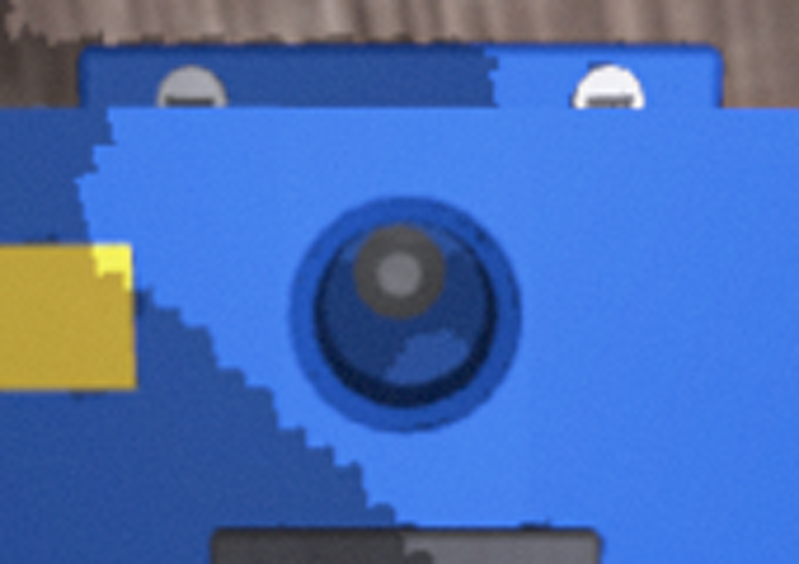

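Run:
```python
from h import *
from workcell import robot, snapshot, get_calibration
ob=down(-.184); b=np.array([.4802,.0273])
def st():
    s=robot.get_state(); print(round(s["t"],2),s["position"].round(4),s["contact_force"].round(2),s["ft_torque"].round(2),round(s["finger_gap"],4)); return s
robot.move_straight(np.r_[b,.128],ob,feed=.1); robot.hold(.2); st()
print(robot.move_straight(np.r_[b,.113],feed=.03,threshold=8)); st()
cv2.imwrite("pics/side6.png",snapshot("side"));cv2.imwrite("pics/scene6.png",snapshot("scene")[210:310,210:350]);cv2.imwrite("pics/w6.png",snapshot("wrist"))
```

```text
18.65 [0.4806 0.0274 0.1285] [ 0.02  0.04 -2.96] [-0.01 -0.    0.02] 0.0237
False
19.3 [0.4802 0.0271 0.1129] [ 0.37  0.27 -2.36] [-0.05  0.01  0.04] 0.0234
```

Slid over the tapers without resistance; continue.

Run:
```python
from h import *
from workcell import robot, snapshot, get_calibration
b=np.array([.4802,.0273])
def st():
    s=robot.get_state(); print(round(s["t"],2),s["position"].round(4),s["contact_force"].round(2),s["ft_torque"].round(2),round(s["finger_gap"],4)); return s
print(robot.move_straight(np.r_[b,.104],feed=.03,threshold=10)); st()
for z in (.101,.098,.096,.095):
    print(z,robot.move_straight(np.r_[b,z],feed=.03,threshold=25)); robot.hold(.2); s=st()
    if s["contact_force"][2]>25: break
```

```text
False
19.9 [0.4801 0.0272 0.1038] [ 0.01  0.44 -2.12] [ 0.02  0.03 -0.05] 0.0232
0.101 False
20.35 [0.4804 0.0272 0.1012] [-0.62 -1.12  2.25] [-0.14  0.12 -0.05] 0.0235
0.098 False
20.8 [0.4804 0.0272 0.0981] [ 0.91 -0.75  3.93] [-0.27  0.13 -0.01] 0.0233
0.096 False
21.25 [0.4804 0.0272 0.0961] [-0.99 -1.87  5.15] [-0.26  0.11 -0.08] 0.0235
0.095 False
21.7 [0.4804 0.0272 0.0952] [-1.45 -1.04  6.65] [-0.32  0.2   0.02] 0.0236
```

Run:
```python
from h import *
from workcell import robot, snapshot, get_calibration
b=np.array([.4802,.0273])
def st():
    s=robot.get_state(); print(round(s["t"],2),s["position"].round(4),s["contact_force"].round(2),s["ft_torque"].round(2),round(s["finger_gap"],4)); return s
for z in (.0945,.094,.0935,.093,.0925,.092):
    robot.move_straight(np.r_[b,z],feed=.03,threshold=40); robot.hold(.2); s=st()
    if s["contact_force"][2]>26: break
robot.hold(.5); st()
im=snapshot("side"); cv2.imwrite("pics/zside7.png",cv2.resize(im[200:310,270:410],None,fx=5,fy=5,interpolation=2))
im=snapshot("scene");cv2.imwrite("pics/zsc7.png",cv2.resize(im[200:310,210:350],None,fx=5,fy=5,interpolation=2))
cv2.imwrite("pics/w7.png",snapshot("wrist"))
```

```text
22.15 [0.4804 0.0272 0.0952] [-3.2  -0.93 14.29] [-0.31  0.74 -0.02] 0.0233
22.6 [0.4804 0.0272 0.0951] [-5.99 -0.46 23.13] [-0.36  1.27  0.05] 0.0233
23.05 [0.4804 0.0272 0.0951] [-8.44 -1.09 31.52] [-0.33  1.81  0.02] 0.0233
23.55 [0.4804 0.0272 0.0951] [-9.24 -0.52 33.17] [-0.33  1.77  0.05] 0.0231
```

View pics/zside7.png

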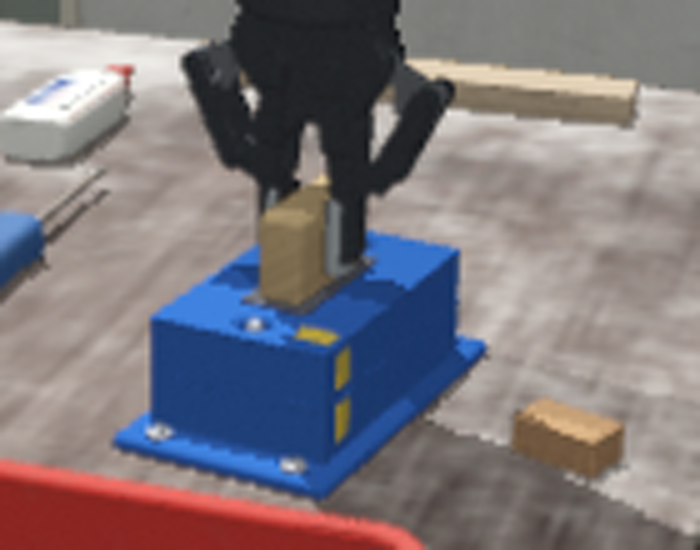

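View pics/zsc7.png

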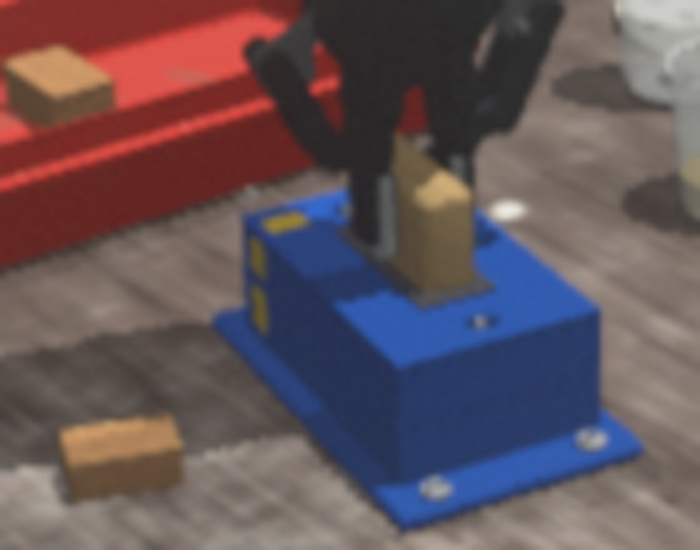

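View pics/w7.png

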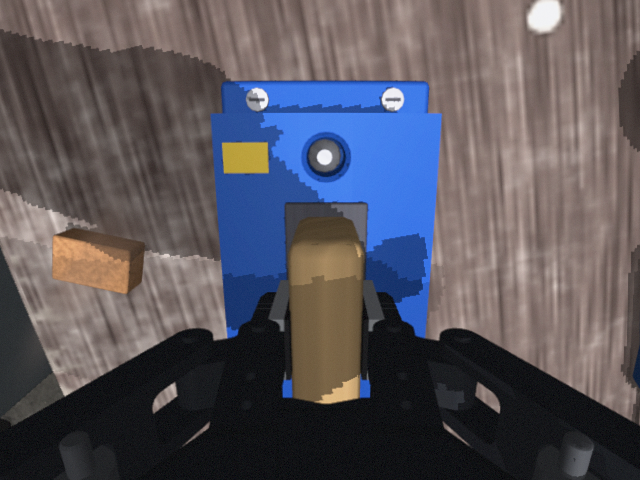

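The mould is fully shut: there is no gap, the yellow marks meet at the same corner, and the dowel is centred in its hole at (325,157). The force is steady at about 33 N and the cork is in the tray. Handing in.

Run:
```python
from workcell import robot
robot.job_done(); s=robot.get_state(); print(s["t"],s["position"],s["contact_force"],s["finger_gap"])
```

```text
the job is handed in; nothing more can be done
the job is handed in; nothing more can be done
```

The job is done and handed in at about 23.7 s, with the arm still holding the mould pressed shut.

- **Cork:** the larger block came out of the lower half and lies flat, let go, in the wide compartment of the near red tray. The pictures taken after placing it and at the end both show it there.
- **Mould:** the upper half slid onto both dowels without jamming, with the yellow marks meeting. As I pressed, the force rose to about 6.7 N at 95.2 mm TCP height. It then climbed to a steady 33 N with no further travel, so the halves are face to face. The last pictures show no gap, and the big dowel sits centred in its hole.
- **Grip:** there was no sign of slip; the finger gap stayed at 23 mm.
- **Sideways force:** there was also a steady side load of about 9 N in the final press, but nothing moved.
- **Bystanders:** the glue bottle, cup and screwdriver look undisturbed in the pictures; I did not measure their positions.

No check failed or disagreed. The state could not be read again after handing in, so the figures above are from just before it.

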